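# Pin the sloping rest and take a moisture reading on an oak panel

## Robot

A 6-joint arm with a two-finger parallel gripper is mounted at the origin on the work surface. World frame = base frame: x ahead of the robot, y to its left, z up, the work surface at z = 0. Lengths are in m, angles in rad, forces in N, time in s.
With the tool pointing down it reaches from about 0.3 to 0.775 m from the base axis. Payload 14.6 kg.
Tool frame: the origin (TCP) lies between the finger pads; the fingertips stand 25 mm ahead of it and the grasp point (between the pads) lies 6 mm ahead of it; z points along the fingers, y is the line along which they close (so a half turn about z gives the same grasp; the last joint's range is limited). The gripper opens to 85 mm and grips with 20 to 120 N. Pads are 22 mm wide; open, the fingers measure 114 mm over their backs; the gripper's body (76 mm by 85 mm) begins 54 mm behind the grasp point. The pads swing forward as they close: fully open they stand 13 mm farther back than shut.
Start: joints at [-1.291, 0.3, 1.521, -0, 1.321, -0.067], TCP at [0.187, -0.517, 0.256] pointing down, gripper open.
Joint ranges: [-3.03, 3.03], [-0.79, 2.21], [0.23, 2.52], [-1.04, 4.18], [0, 3.07], [-2.55, 2.55]. Speed limits (rad/s): [2.22, 2.22, 2.57, 3.14, 3.14, 3.14].

## Interface

Orientations are given as a unit quaternion [w, x, y, z].
In Python, from station import * gives the robot as it stands. The module is installed in compiled form; this text tells all that it offers.
- The arm moves only by the tool send_rows, never from a script. Its argument "moves" is a list of rows, each an object of numbers: "dx", "dy", "dz": the shift along the tool's x, y, z in m; "turn": the turn about the tool's z in degrees. In form: [{"dx": .., "dy": .., "dz": .., "turn": ..}, ...]. A call has 1 to 12 rows; each row shifts and turns the commanded pose from where the row before left it, along the tool's axes as they then stand; what a row does not reach is not made up. A row lasts 1/8 s, in which the tool goes at most 62.5 mm and 10.7 degrees, less where a joint would pass 70% of its speed; a pose out of reach is approached as far as the arm can. A call with a gripper value outside its range is refused whole. "fingers" is the finger opening in m, from 0 to 0.0854, set as the call begins (left out, the last holds). The fingers move at their own pace and stop on an object; "newtons" is the grip in N (left out, the last holds). Time passes only in rows, so rows that do not move let the fingers close. It gives the time, the measured TCP pose, the force, the opening and the grip force at its end, in the units of the state.
- observe(): the state, without advancing time (a new reading comes with each control period).
- grab_frame(name): name is "scene" or "top"; returns the picture (400x640x3 uint8, red, green, blue); there is no depth.
- get_calibration(name): a dict with "fx", "fy", "cx", "cy" (pixels), "k1" (the pictures are not rectified: a ray, as slopes to the right and down, at radius r is drawn at 1 + k1 r^2 times it, then the intrinsics apply), "rvec" (rotation vector, rad) and "tvec" (3), from world to camera coordinates, as OpenCV has them. Camera axes: x right, y down, z forward; pixel columns grow to the right and rows downward; lengths in m; the calibration is good to about 2 mm. A picture is of the moment at which its call begins. get_calibration takes no time and is no camera call.
- sign_off(): hands the job in; it is judged then, once.
The state is a dict: "time_s": time; "joints": joint angles; "qd": joint speeds; "joint_torque": joint torques, N m; "tcp_pos": TCP position; "ee_rot": TCP orientation; "contact_force": force on the tool from outside, world axes, zero at the start; "ft_torque": the same for the moment, N m; "gripper_width": finger opening in m; "finger_force": force on a finger pad.
Only numpy, scipy, OpenCV 4.12 (cv2) and the standard library are available. Lean on these libraries where they do the work, as an engineer would, in place of code of your own. Each camera call takes 0.05 s, during which the arm holds its last target. There are 200 camera calls.

## Task

Push the red-headed steel pin down through the aligned holes of the blue fork and the lug beside the sloping rest until its head sits fully home on the fork, and let it go. Then take the yellow moisture meter out of its dock and hold its brass foot on the orange dot on the grooved oak panel, with the meter square to the panel's sloping face, pressing gently so that the sprung foot goes in about half of its travel. Finish while still holding the meter there, and leave the two sandpaper rolls and the cork block where they are.

Things in the scene. Friction and masses are not known exactly. Their poses are not given: they have to be found in the camera images.
- pin_head (a point): centre of the pin's head: an upright red cylinder 24 mm across and 28 mm tall (this point is half-way up it). Below it a plain steel shank, 12 mm thick and 44 mm long with a tapered foot, so the shank's end is 58 mm below this point. z is the pin's axis, upwards. 80 g. At the start the pin stands upright in a dark wooden block 60 x 60 x 50 mm tall with a 16 mm hole; the head rests on the block's top
- pin_seat (a point): centre of the underside of the pin's head, 14 mm below pin_head; z up the pin
- fork_top (a point): centre of the hole on the top face of the blue fork, 50 mm above the bench, beside the sloping rest (fixed). The fork's upper tine is 50 x 50 mm, joined on the side away from the panel by an upright web of the same height; vertical 15 mm holes run in line through its upper tine, the steel lug and its lower tine and leave room for the whole shank. The head, wider than the hole, stops on this face. Axes as those of the rest
- panel: grooved light oak panel lying on the sloping rest (fixed): 200 mm along its x (up the slope), 280 mm along its y (level), 18 mm thick. Origin at the centre of its upper face, about 60 mm above the bench; z is the normal of that face, which slopes 15 degrees and leans towards the robot's side: the panel's low edge is the one nearer to the robot
- dot_centre (a point): centre of the orange dot, 20 mm across, on the panel's upper face: it lies on the level line through the panel's centre, anywhere from 30 mm on one side to 90 mm on the other. Its own axes are level, not those of the panel's face
- dock: grey block 80 (x) x 70 (y) x 45 mm tall with a 25 mm round hole (fixed), holding the meter; origin at the centre of its underside
- meter_centre (a point): centre of the meter's yellow body, an upright box 46 (x) x 30 (y) x 70 mm tall, z upwards along the meter. 160 g. Below the box a black round nose 20 mm thick and 25 mm long, then the brass foot 12 mm thick standing out 10 mm: the foot's end is 70 mm from this point on the meter's axis. At the start the box stands on the dock's top (45 mm above the bench) with the nose down in the hole, its x and y along the dock's
- foot_tip (a point): centre of the end face of the brass foot; z up the meter
- meter_foot (a joint): how far the sprung foot is pushed into the meter: 0 out, 0.010 m fully in; the spring gives 0.8 N per mm
- roll_tall: standing yellow sandpaper roll, 60 mm across, 85 mm tall, loose; origin at the centre of its underside
- roll_wide: standing yellow sandpaper roll, 90 mm across, 65 mm tall, loose; origin at the centre of its underside
- cork_block: cork sanding block 60 (x) x 100 (y) x 35 mm tall, loose; origin at the centre of its underside

How it is judged:
By the outcome, as a careful person would: the job done as asked, in the order asked, and still so for the second after the job is handed in, while the arm keeps its last pose, push and grip.
It also fails if it takes over 54 s, if anything falls off the work surface, if the arm or the gripper's body presses on something with over 40 N, if the wrist force passes 120 N, or if a joint passes its speed limit or range.

## Working session

There is one attempt and no reset: what is moved stays moved. The work goes in short steps, Python scripts to look and compute and a tool call to move; the robot and the scene stay as the last step left them, time stands still between calls to the robot, and variables do not carry over. Pictures are saved under pics/ and viewed, at most 10 in all, crops included, and the job is handed in when it is done.

Besides the shell and the picture viewer there is one more tool, called as name(argument=value, ...) on one line, values as JSON. send_rows: Moves the arm, as the interface text tells. Its arguments: {"type":"object","properties":{"moves":{"type":"array","items":{"type":"object","properties":{"dx":{"type":"number"},"dy":{"type":"number"},"dz":{"type":"number"},"turn":{"type":"number"}}}},"fingers":{"type":"number"},"newtons":{"type":"number"}},"required":["moves"]}

```bash
mkdir -p pics
cat > h.py <<'E'
import numpy as np, cv2
from station import *
from scipy.spatial.transform import Rotation as R
def cal(n):
    c=get_calibration(n); Rm=cv2.Rodrigues(np.array(c["rvec"],float))[0]; t=np.array(c["tvec"],float).ravel()
    return c,Rm,t
def ray(n,u,v):
    c,Rm,t=cal(n); x=(u-c["cx"])/c["fx"]; y=(v-c["cy"])/c["fy"]
    a,b=x,y
    for _ in range(20):
        s=1+c["k1"]*(a*a+b*b); a,b=x/s,y/s
    d=Rm.T@np.array([a,b,1.]); return -Rm.T@t, d/np.linalg.norm(d)
def onz(n,u,v,z):
    o,d=ray(n,u,v); return o+d*(z-o[2])/d[2]
def tri(p,q):
    (o1,d1),(o2,d2)=ray(*p),ray(*q)
    s=np.linalg.lstsq(np.c_[d1,-d2],o2-o1,rcond=None)[0]
    a,b=o1+s[0]*d1,o2+s[1]*d2; return (a+b)/2,np.linalg.norm(a-b)
def proj(n,P):
    c,Rm,t=cal(n); p=Rm@np.array(P,float)+t; a,b=p[:2]/p[2]; s=1+c["k1"]*(a*a+b*b)
    return np.array([c["fx"]*a*s+c["cx"],c["fy"]*b*s+c["cy"]])
E
python3 - <<'E'
from h import *
for n in("scene","top"):
    f=grab_frame(n); cv2.imwrite(f"pics/{n}0.png",cv2.cvtColor(f,cv2.COLOR_RGB2BGR)); print(n,get_calibration(n), ray(n,320,200))
print(observe())
E
```

```text
scene {'fx': 518.8420598888298, 'fy': 518.8420598888298, 'cx': 314.8586347437153, 'cy': 196.57444101750397, 'k1': -0.007370118279727096, 'rvec': array([ 2.23497051,  1.27246978, -0.40722898]), 'tvec': array([-0.30839417, -0.35069521,  2.07084035])} (array([ 1.43788287, -0.49654926,  1.48067738]), array([-0.49011502,  0.30331414, -0.81718285]))
top {'fx': 406.9410168311053, 'fy': 406.9410168311053, 'cx': 320.25766390491657, 'cy': 199.4838869462644, 'k1': -0.048154434867522064, 'rvec': array([ 2.13217532, -2.15565853,  0.19685663]), 'tvec': array([-0.01187829,  0.56744274,  1.06894801])} (array([0.38451316, 0.0035472 , 1.14757103]), array([ 0.1625396 , -0.01874753, -0.9865239 ]))
{'time_s': 0.1, 'joints': array([-1.29061201e+00,  3.00385504e-01,  1.52151947e+00,  9.38105850e-06,
        1.32066701e+00, -6.65716811e-02]), 'qd': array([-3.60453200e-04, -2.96238323e-03,  9.41051962e-05, -1.96242761e-04,
       -3.96034135e-04, -9.52724212e-04]), 'joint_torque': array([ 3.05685771e-04, -5.44381571e+01, -3.62372983e+01, -1.17531554e-04,
        3.07498522e-03,  1.11669948e-05]), 'tcp_pos': array([ 0.18688145, -0.51708847,  0.25579431]), 'ee_rot': array([-4.87358268e-04,  9.85007729e-01,  1.72509516e-01, -4.76817480e-05]), 'contact_force': array([ 0.90467326,  0.62728334, -0.04307774]), 'ft_torque': array([-0.02173793, -0.02490475,  0.01999607]), 'finger_force': 0.0, 'gripper_width': 0.08555886711143393}
```

View pics/scene0.png

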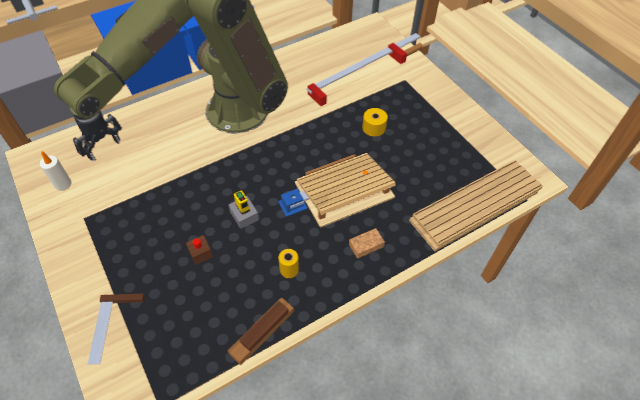

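View pics/top0.png

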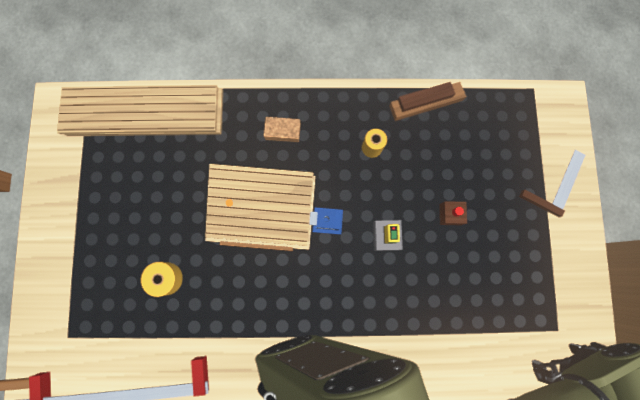

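The scene view shows the pin at (198,243), meter (241,203), fork (295,202) and dot (365,171). The top view shows the pin at (459,211), meter (393,233), fork (327,220) and dot (229,203).

```bash
python3 - <<'E'
import cv2,numpy as np
t=cv2.imread("pics/top0.png");s=cv2.imread("pics/scene0.png")
r=lambda im,x,y,w,h,k:cv2.resize(im[y:y+h,x:x+w],None,fx=k,fy=k,interpolation=cv2.INTER_CUBIC)
a=r(t,300,195,100,60,8); b=r(s,180,180,140,84,800/140)
cv2.imwrite("pics/c1.png",a[:, :800]);cv2.imwrite("pics/c2.png",b)
E
python3 - <<'E'
from h import *
f={n:cv2.cvtColor(cv2.imread(f"pics/{n}0.png"),cv2.COLOR_BGR2HSV) for n in("scene","top")}
rng={"red":((0,200,120),(4,255,255)),"blue":((100,120,60),(125,255,255)),"orange":((8,200,190),(17,255,255)),"yel":((22,120,90),(34,255,255)),"grey":((0,0,85),(179,40,200))}
win={"scene":{"red":(180,230,40,40),"blue":(275,180,40,40),"orange":(340,150,60,40),"yel":(225,185,32,32),"grey":(220,185,50,50)},
"top":{"red":(440,195,40,40),"blue":(305,200,45,40),"orange":(210,190,40,30),"yel":(378,215,30,35),"grey":(365,210,50,50)}}
for n in f:
  for k,(x,y,w,h) in win[n].items():
    m=cv2.inRange(f[n][y:y+h,x:x+w],*map(np.array,rng[k])); v,u=np.nonzero(m)
    if len(u): 
      (c,sz,an)=cv2.minAreaRect(np.c_[u,v].astype(np.float32))
      print(n,k,len(u),"mean",u.mean()+x,v.mean()+y,"bbox",u.min()+x,u.max()+x,v.min()+y,v.max()+y,"rect",c[0]+x,c[1]+y,sz,an)
E
```

```text
scene red 67 mean 196.61194029850748 243.13432835820896 bbox 193 200 239 248 rect 196.5 243.5 (9.0, 7.0) 90.0
scene blue 464 mean 291.26293103448273 202.3448275862069 bbox 278 307 188 216 rect 291.4000015258789 202.30000114440918 (24.149534225463867, 23.702320098876953) 63.43495178222656
scene orange 13 mean 364.6923076923077 172.0 bbox 363 367 171 173 rect 365.0 172.0 (4.0, 2.0) 0.0
scene yel 164 mean 240.59146341463415 201.4512195121951 bbox 233 248 190 212 rect 241.20000076293945 200.89999961853027 (20.57182502746582, 12.074767112731934) 63.43495178222656
scene grey 427 mean 243.46370023419203 214.04918032786884 bbox 229 257 196 227 rect 243.2000026702881 211.4000015258789 (26.832813262939453, 24.149534225463867) 63.43495178222656
top blue 625 mean 328.6336 220.38400000000001 bbox 312 342 207 233 rect 327.3855323791504 220.43084335327148 (28.987390518188477, 24.800765991210938) 4.5739216804504395
top yel 176 mean 390.65909090909093 233.2784090909091 bbox 384 399 224 242 rect 391.40588092803955 232.77647018432617 (17.870285034179688, 14.495638847351074) 85.60128784179688
top grey 518 mean 386.4092664092664 235.44015444015443 bbox 375 402 220 250 rect 388.5 235.0 (30.0, 27.0) 90.0
```

View pics/c1.png

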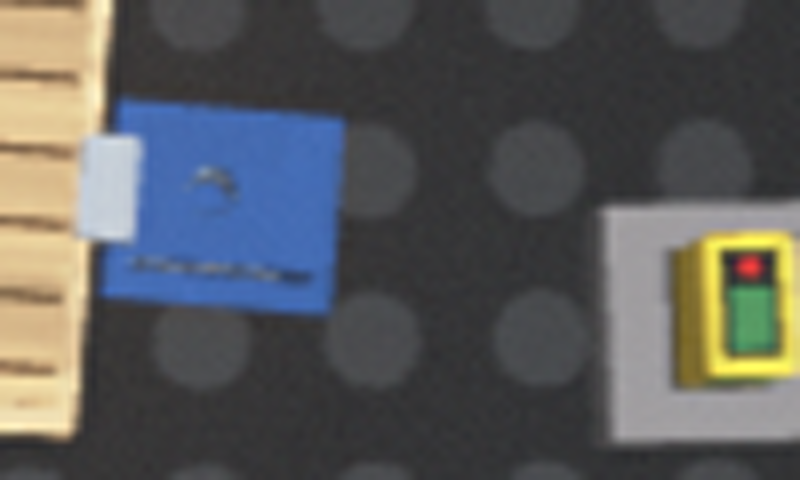

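View pics/c2.png

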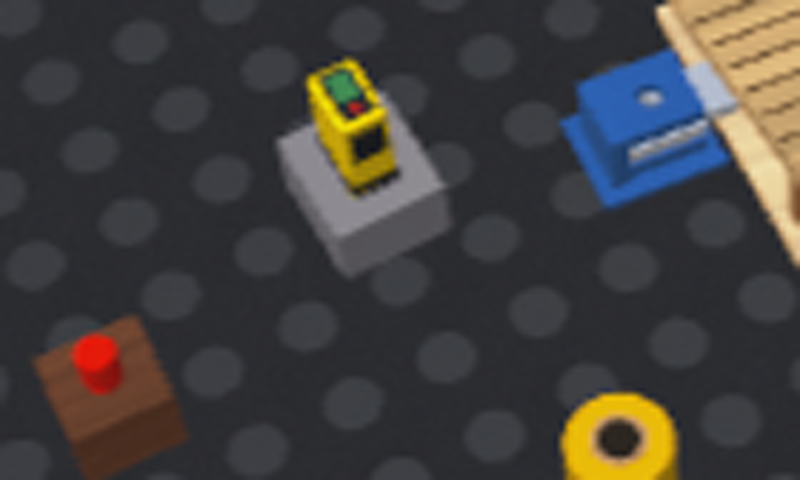

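The crops show the fork hole at about top (325.8,218.1) and scene (293.4,196.6). The slot runs below the upper tine, and the meter and pin are clear of clutter.

Run:
```python
from h import *
np.set_printoptions(precision=4,suppress=True)
f={n:cv2.imread(f"pics/{n}0.png") for n in("scene","top")}
def blob(n,x,y,w,h,fn):
    p=f[n][y:y+h,x:x+w].astype(float); B,G,R_=p[...,0],p[...,1],p[...,2]
    m=fn(R_,G,B); v,u=np.nonzero(m); return np.array([u.mean()+x,v.mean()+y,len(u)]) if len(u) else None
redtop=lambda r,g,b:(r>150)&(g<90)&(b<90)
for n,w in(("scene",(180,230,40,40)),("top",(440,195,40,40))):
    for lo in(90,150,200): print(n,"red>",lo,blob(n,*w,lambda r,g,b:(r>lo)&(g<70)&(b<70)))
ora=lambda r,g,b:(r>200)&(g<165)&(g>80)&(b<90)
ds=blob("scene",350,160,30,25,ora); dt=blob("top",218,194,24,20,ora); print("dot",ds,dt)
print("dot tri",tri(("scene",*ds[:2]),("top",*dt[:2])))
print("hole tri",tri(("scene",293.4,196.6),("top",325.8,218.1)))
print("hole z50",onz("scene",293.4,196.6,.05),onz("top",325.8,218.1,.05))
print("panel corners z?",[onz("top",*p,z) for p,z in(((207,165),.086),((314,173),.086),((309,248),.034),((206,240),.034))])
# edge pixels: top face of pin & meter
print(f["scene"][236:252,190:204,2]); print(f["top"][204:220,450:470,2])
print("fork corners",[onz("top",300+x/8-.45,195+y/8-.45,.0) for x,y in((345,120),(330,315))])
print("dock corners z45",[onz("top",300+x/8-.45,195+y/8-.45,.045) for x,y in((603,205),(612,441))])
```

```text
scene red> 90 [197.4602 245.9827 289.    ]
scene red> 150 [195.875  242.4643  56.    ]
scene red> 200 [196.0606 241.4242  33.    ]
top red> 90 [456.     212.2017 119.    ]
top red> 150 [458.34 210.4   50.  ]
top red> 200 [458.4651 210.3488  43.    ]
dot [364.6111 171.6667  18.    ] NoneTraceback (most recent call last):
  File "<stdin>", line 12, in <module>
TypeError: 'NoneType' object is not subscriptable
```

```bash
cat > m.py <<'E'
from h import *
np.set_printoptions(precision=4,suppress=True)
f={n:cv2.imread(f"pics/{n}0.png") for n in("scene","top")}
def cen(n,x,y,w,h,fn):  # weighted centroid
    p=f[n][y:y+h,x:x+w].astype(float); W=np.clip(fn(p[...,2],p[...,1],p[...,0]),0,None)
    v,u=np.mgrid[y:y+h,x:x+w]; return np.array([(W*u).sum(),(W*v).sum()])/W.sum(),(W>0).sum()
E
python3 - <<'E'
from m import *
dv=lambda r,g,b:np.where((r-b>120),r-b-80,0)
ds,a=cen("scene",355,164,20,15,dv); dt,b=cen("top",221,196,17,15,dv); print("dot",ds,a,dt,b)
print("dot tri",tri(("scene",*ds),("top",*dt)), onz("top",*dt,.06),onz("scene",*ds,.06))
print("pin tri",tri(("scene",196.06,241.42),("top",458.47,210.35)))
print("hole tri",tri(("scene",293.4,196.6),("top",325.8,218.1)))
print("hole z50",onz("scene",293.4,196.6,.05),onz("top",325.8,218.1,.05))
print("panel corners",[onz("top",*p,z) for p,z in(((208,165),.086),((315,173),.086),((309,248),.034),((206,240),.034))])
print("fork edge",[onz("top",300+x/8-.45,195+y/8-.45,.0) for x,y in((345,120),(330,315))])
# meter top face corners (c1 scale): outline 700..800 ; scene c2
T=[(706,232),(699,377)];print("meter top left edge z.115",[onz("top",300+x/8-.45,195+y/8-.45,.115) for x,y in T])
k=140/800
S=[(308,73),(353,60),(388,104),(343,121)]
print("meter top scene z.115",[onz("scene",180+x*k-.4,180+y*k-.4,.115) for x,y in S])
cv2.imwrite("pics/c3.png",np.hstack([cv2.resize(f["top"][215:255,370:410],None,fx=9,fy=9,interpolation=2),cv2.resize(f["top"][195:235,440:480],None,fx=9,fy=9,interpolation=2)]))
E
```

```text
dot [364.7517 171.8272] 22 [228.8808 202.3075] 45
dot tri (array([0.5601, 0.2295, 0.0561]), np.float64(0.0011520679658773166)) [0.5597 0.2292 0.06  ] [0.5624 0.2269 0.06  ]
pin tri (array([ 0.53  , -0.3909,  0.0707]), np.float64(0.00011661761805613565))
hole tri (array([ 0.5163, -0.0329,  0.0415]), np.float64(0.0003637149839661945))
hole z50 [ 0.5217 -0.0358  0.05  ] [ 0.5154 -0.0324  0.05  ]
panel corners [array([0.6573, 0.2824, 0.086 ]), array([ 0.6327, -0.0042,  0.086 ]), array([0.4359, 0.0139, 0.034 ]), array([0.4604, 0.2947, 0.034 ])]
fork edge [array([ 0.5454, -0.0826,  0.    ]), array([ 0.476 , -0.0758,  0.    ])]
meter top left edge z.115 [array([ 0.4919, -0.1888,  0.115 ]), array([ 0.4457, -0.1848,  0.115 ])]
meter top scene z.115 [array([ 0.4492, -0.2162,  0.115 ]), array([ 0.4539, -0.1901,  0.115 ]), array([ 0.4919, -0.1866,  0.115 ]), array([ 0.4895, -0.2136,  0.115 ])]
```

View pics/c3.png

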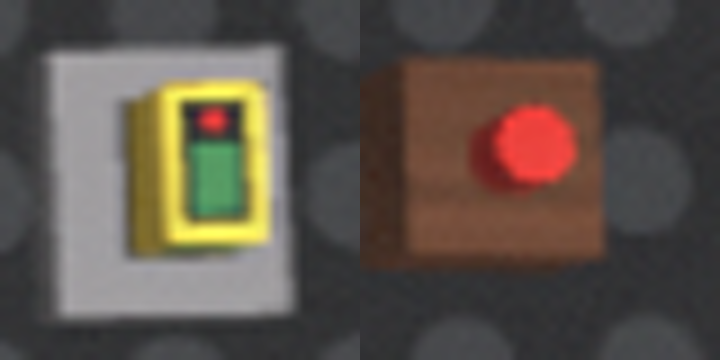

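The crop shows the meter's top centre at top (393.6,232.7) and the pin head's top centre at top (459.1,210.7). The fork hole needs a sharper look with the contrast stretched.

Run:
```python
from m import *
def crop(n,x,y,w,h,k):
    # average several frames to cut noise
    a=np.mean([grab_frame(n).astype(float) for _ in range(5)],0)[...,::-1][y:y+h,x:x+w]
    lo,hi=np.percentile(a,2,axis=(0,1)),np.percentile(a,98,axis=(0,1))
    a=np.clip((a-lo)/(hi-lo)*255,0,255).astype(np.uint8)
    return cv2.resize(a,None,fx=k,fy=k,interpolation=cv2.INTER_CUBIC)
a=crop("top",310,202,36,36,11); b=crop("scene",274,184,36,36,11)
im=np.hstack([a,b]); cv2.imwrite("pics/c4.png",im); print(im.shape)
z=.078; print("pin",onz("top",459.1,210.7,z),onz("scene",196.06,241.42,z)); print("meter",onz("top",393.56,232.67,.115))
print("meter scene",np.mean([onz("scene",180+x*.175-.4,180+y*.175-.4,.115) for x,y in((308,73),(353,60),(388,104),(343,121))],0))
c=[onz("top",370+(x+.5)/9-.5,215+(y+.5)/9-.5,.115) for x,y in((165,85),(262,80),(268,240),(170,247))];print(c)
d=[onz("top",370+(x+.5)/9-.5,215+(y+.5)/9-.5,.045) for x,y in((47,50),(284,45),(294,312),(60,318))];print("dock",d,np.mean(d,0))
```

```text
(396, 792, 3)
pin [ 0.5281 -0.3898  0.078 ] [ 0.5346 -0.3915  0.078 ]
meter [ 0.4684 -0.2027  0.115 ]
meter scene [ 0.4711 -0.2016  0.115 ]
[array([ 0.4908, -0.189 ,  0.115 ]), array([ 0.4919, -0.2168,  0.115 ]), array([ 0.4464, -0.2166,  0.115 ]), array([ 0.4448, -0.1887,  0.115 ])]
dock [array([ 0.509 , -0.1665,  0.045 ]), array([ 0.5098, -0.239 ,  0.045 ]), array([ 0.4289, -0.2385,  0.045 ]), array([ 0.4281, -0.1677,  0.045 ])] [ 0.469  -0.2029  0.045 ]
```

View pics/c4.png

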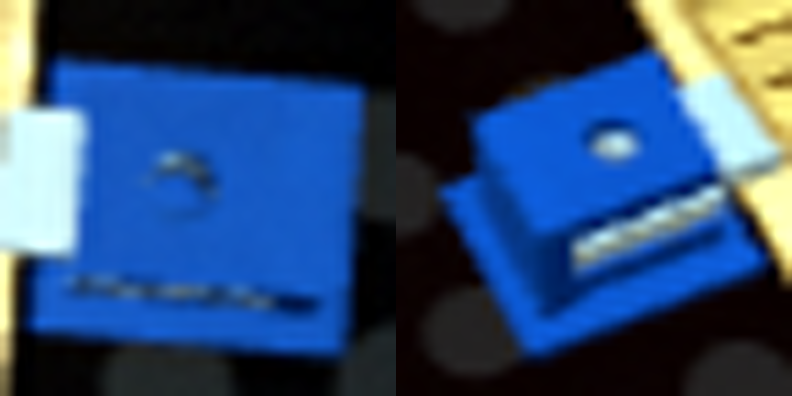

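The enhanced crop shows the fork hole centre at top (326.1,218.2) and scene (293.2,196.2). Next I move above the pin and turn so the fingers close along the fork's x.

send_rows(moves=[{"dx": 0.0457},{"dx": 0.0457},{"dx": 0.0457},{"dx": 0.0457},{"dx": 0.0457},{"dx": 0.0457},{"dx": 0.0457,"dy": -0.001},{"dx": 0.0457,"dy": -0.001},{"turn": -9.3},{"turn": -9.3},{"turn": -9.3},{"turn": -9.3}], fingers=0.085)

```text
schema error: expected keys dx, dy, dz, turn
```

send_rows(moves=[{"turn": -9.3},{"turn": -9.3},{"turn": -9.3},{"dz": 0.03},{"dz": 0.03},{"dz": 0.03},{"dz": 0.02},{}])

```text
schema error: expected keys dx, dy, dz, turn
```

send_rows(moves=[{"dx": 0.0457,"dy": 0,"dz": 0,"turn": 0},{"dx": 0.0457,"dy": 0,"dz": 0,"turn": 0},{"dx": 0.0457,"dy": 0,"dz": 0,"turn": 0},{"dx": 0.0457,"dy": 0,"dz": 0,"turn": 0},{"dx": 0.0457,"dy": 0,"dz": 0,"turn": 0},{"dx": 0.0457,"dy": 0,"dz": 0,"turn": 0},{"dx": 0.0457,"dy": -0.001,"dz": 0,"turn": 0},{"dx": 0.0457,"dy": -0.001,"dz": 0,"turn": 0},{"dx": 0,"dy": 0,"dz": 0,"turn": -9.3},{"dx": 0,"dy": 0,"dz": 0,"turn": -9.3},{"dx": 0,"dy": 0,"dz": 0,"turn": -9.3},{"dx": 0,"dy": 0,"dz": 0,"turn": -9.3}], fingers=0.085)

```text
time_s: 2.1
tcp_pos: [0.5301, -0.3911, 0.2562]
ee_rot: [-0.0, 0.877, 0.48, -0.0]
contact_force: [0.0, 0.0, -0.3]
gripper_width: 0.0853
finger_force: 0.0
```

send_rows(moves=[{"dx": 0,"dy": 0,"dz": 0,"turn": -9.3},{"dx": 0,"dy": 0,"dz": 0,"turn": -9.3},{"dx": 0,"dy": 0,"dz": 0,"turn": -9.3},{"dx": 0,"dy": 0,"dz": 0.03,"turn": 0},{"dx": 0,"dy": 0,"dz": 0.03,"turn": 0},{"dx": 0,"dy": 0,"dz": 0,"turn": 0}])

```text
time_s: 2.85
tcp_pos: [0.5295, -0.3906, 0.1941]
ee_rot: [-0.002, 0.737, 0.675, -0.0]
contact_force: [-0.6, 0.5, 0.3]
gripper_width: 0.0848
finger_force: 0.0
```

send_rows(moves=[{"dx": 0,"dy": 0,"dz": 0.03,"turn": 0},{"dx": 0,"dy": 0,"dz": 0.03,"turn": 0},{"dx": 0,"dy": 0,"dz": 0.03,"turn": 0},{"dx": 0,"dy": 0,"dz": 0.015,"turn": 0},{"dx": 0,"dy": 0,"dz": 0.01,"turn": 0},{"dx": 0,"dy": 0,"dz": 0,"turn": 0}])

```text
time_s: 3.6
tcp_pos: [0.5302, -0.3912, 0.0817]
ee_rot: [0.0, 0.737, 0.675, 0.0]
contact_force: [-0.2, -0.2, -0.1]
gripper_width: 0.0851
finger_force: 0.0
```

send_rows(moves=[{"dx": 0,"dy": 0,"dz": 0,"turn": 0},{"dx": 0,"dy": 0,"dz": 0,"turn": 0},{"dx": 0,"dy": 0,"dz": 0,"turn": 0},{"dx": 0,"dy": 0,"dz": 0,"turn": 0},{"dx": 0,"dy": 0,"dz": 0,"turn": 0},{"dx": 0,"dy": 0,"dz": 0,"turn": 0},{"dx": 0,"dy": 0,"dz": 0,"turn": 0},{"dx": 0,"dy": 0,"dz": 0,"turn": 0}], fingers=0.01, newtons=40)

```text
time_s: 4.6
tcp_pos: [0.5302, -0.3912, 0.0818]
ee_rot: [0.0, 0.737, 0.675, 0.0]
contact_force: [-1.4, 0.6, 5.3]
gripper_width: 0.0226
finger_force: 39.2
```

send_rows(moves=[{"dx": 0,"dy": 0,"dz": -0.02,"turn": 0},{"dx": 0,"dy": 0,"dz": -0.03,"turn": 0},{"dx": 0,"dy": 0,"dz": -0.03,"turn": 0},{"dx": 0,"dy": 0,"dz": -0.02,"turn": 0},{"dx": 0,"dy": 0,"dz": 0,"turn": 0}])

```text
time_s: 5.22
tcp_pos: [0.5304, -0.3914, 0.183]
ee_rot: [0.001, 0.737, 0.675, 0.0]
contact_force: [0.7, 0.8, -1.5]
gripper_width: 0.0229
finger_force: 39.9
```

Run:
```python
from m import *
print(onz("top",326.1,218.2,.05),onz("scene",293.2,196.2,.05),tri(("scene",293.2,196.2),("top",326.1,218.2)))
```

```text
[ 0.5151 -0.0333  0.05  ] [ 0.5199 -0.0356  0.05  ] (array([ 0.5159, -0.0335,  0.0436]), np.float64(5.785468322461012e-05))
```

send_rows(moves=[{"dx": 0.0443,"dy": -0.0056,"dz": 0,"turn": 0},{"dx": 0.0443,"dy": -0.0056,"dz": 0,"turn": 0},{"dx": 0.0443,"dy": -0.0056,"dz": 0,"turn": 0},{"dx": 0.0443,"dy": -0.0056,"dz": 0,"turn": 0},{"dx": 0.0443,"dy": -0.0056,"dz": 0,"turn": 0},{"dx": 0.0443,"dy": -0.0056,"dz": 0,"turn": 0},{"dx": 0.0443,"dy": -0.0057,"dz": 0,"turn": 0},{"dx": 0.0443,"dy": -0.0057,"dz": 0,"turn": 0},{"dx": 0,"dy": 0,"dz": 0.025,"turn": 0},{"dx": 0,"dy": 0,"dz": 0.02,"turn": 0},{"dx": 0,"dy": 0,"dz": 0,"turn": 0},{"dx": 0,"dy": 0,"dz": 0,"turn": 0}])

```text
time_s: 6.72
tcp_pos: [0.5164, -0.0343, 0.1366]
ee_rot: [0.0, 0.738, 0.675, -0.0]
contact_force: [0.4, -0.7, -0.4]
gripper_width: 0.0227
finger_force: 39.9
```

Run:
```python
from m import *
o=observe();print(o["tcp_pos"],o["contact_force"])
def crop(n,x,y,w,h,k):
    a=np.mean([grab_frame(n).astype(float) for _ in range(3)],0)[...,::-1][y:y+h,x:x+w].astype(np.uint8)
    return cv2.resize(a,None,fx=k,fy=k,interpolation=cv2.INTER_CUBIC)
cv2.imwrite("pics/c5.png",np.hstack([crop("top",300,190,50,50,8),crop("scene",268,170,50,50,8)]))
```

```text
[ 0.5164 -0.0343  0.1366] [ 0.3889 -0.6756 -0.4332]
```

View pics/c5.png

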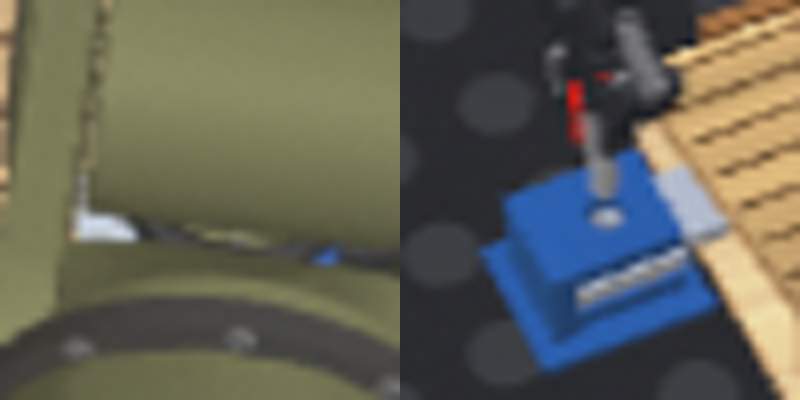

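The scene crop shows the shank tip about 2 px above the hole: tip (292.9,194.3), hole (293.4,196.6). Next I check that gap against a 10.8 mm vertical drop.

Run:
```python
from m import *
a=[.5164,-.0343]
p=proj("scene",a+[.0608]);q=proj("scene",a+[.05]);print(p,q,q-p)
J=np.c_[proj("scene",[.5174,-.0343,.05])-q,proj("scene",[.5164,-.0333,.05])-q];print(J)
tip=np.array([292.9,194.3]);h=np.array([293.35,196.5]); print(np.linalg.solve(J,h-(tip+q-p)),"mm shift")
```

```text
[292.9103 193.4513] [293.0173 195.3169] [0.107  1.8656]
[[ 0.1442  0.2568]
 [ 0.2057 -0.122 ]]
[1.8136 0.3172] mm shift
```

send_rows(moves=[{"dx": 0,"dy": 0.0015,"dz": 0.008,"turn": 0},{"dx": 0,"dy": 0,"dz": 0.002,"turn": 0},{"dx": 0,"dy": 0,"dz": 0.002,"turn": 0},{"dx": 0,"dy": 0,"dz": 0.001,"turn": 0},{"dx": 0,"dy": 0,"dz": 0,"turn": 0}])

```text
time_s: 7.65
tcp_pos: [0.5178, -0.0342, 0.1233]
ee_rot: [-0.0, 0.737, 0.675, 0.0]
contact_force: [0.6, 0.2, -0.6]
gripper_width: 0.0228
finger_force: 39.9
```

send_rows(moves=[{"dx": 0,"dy": 0,"dz": 0.002,"turn": 0},{"dx": 0,"dy": 0,"dz": 0.002,"turn": 0},{"dx": 0,"dy": 0,"dz": 0.002,"turn": 0},{"dx": 0,"dy": 0,"dz": 0,"turn": 0}])

```text
time_s: 8.15
tcp_pos: [0.5178, -0.0342, 0.1171]
ee_rot: [-0.0, 0.737, 0.675, -0.0]
contact_force: [-0.3, 0.5, -0.9]
gripper_width: 0.0227
finger_force: 39.9
```

send_rows(moves=[{"dx": 0,"dy": 0,"dz": 0.003,"turn": 0},{"dx": 0,"dy": 0,"dz": 0.003,"turn": 0},{"dx": 0,"dy": 0,"dz": 0.003,"turn": 0},{"dx": 0,"dy": 0,"dz": 0.003,"turn": 0},{"dx": 0,"dy": 0,"dz": 0,"turn": 0}])

```text
time_s: 8.78
tcp_pos: [0.5177, -0.0342, 0.105]
ee_rot: [-0.0, 0.737, 0.675, -0.0]
contact_force: [0.8, -0.2, -1.0]
gripper_width: 0.0225
finger_force: 39.9
```

send_rows(moves=[{"dx": 0,"dy": 0,"dz": 0.003,"turn": 0},{"dx": 0,"dy": 0,"dz": 0.003,"turn": 0},{"dx": 0,"dy": 0,"dz": 0.003,"turn": 0},{"dx": 0,"dy": 0,"dz": 0.003,"turn": 0},{"dx": 0,"dy": 0,"dz": 0.003,"turn": 0},{"dx": 0,"dy": 0,"dz": 0.003,"turn": 0},{"dx": 0,"dy": 0,"dz": 0,"turn": 0}])

```text
time_s: 9.65
tcp_pos: [0.5177, -0.0342, 0.087]
ee_rot: [-0.0, 0.737, 0.675, -0.0]
contact_force: [0.5, -0.0, -1.3]
gripper_width: 0.0224
finger_force: 39.9
```

send_rows(moves=[{"dx": 0,"dy": 0,"dz": 0.002,"turn": 0},{"dx": 0,"dy": 0,"dz": 0.002,"turn": 0},{"dx": 0,"dy": 0,"dz": 0.001,"turn": 0},{"dx": 0,"dy": 0,"dz": 0,"turn": 0}])

```text
time_s: 10.15
tcp_pos: [0.5178, -0.0342, 0.0822]
ee_rot: [-0.0, 0.737, 0.675, -0.0]
contact_force: [-0.6, 0.1, -1.6]
gripper_width: 0.0226
finger_force: 39.9
```

send_rows(moves=[{"dx": 0,"dy": 0,"dz": 0.001,"turn": 0},{"dx": 0,"dy": 0,"dz": 0,"turn": 0}])

```text
time_s: 10.4
tcp_pos: [0.5179, -0.0342, 0.0817]
ee_rot: [0.0, 0.737, 0.675, 0.0]
contact_force: [-3.0, 0.1, 4.8]
gripper_width: 0.0225
finger_force: 40.7
```

send_rows(moves=[{"dx": 0,"dy": 0,"dz": 0.001,"turn": 0},{"dx": 0,"dy": 0,"dz": 0,"turn": 0}])

```text
time_s: 10.65
tcp_pos: [0.518, -0.0342, 0.0816]
ee_rot: [0.0, 0.737, 0.675, 0.0]
contact_force: [-8.8, 1.1, 18.1]
gripper_width: 0.0227
finger_force: 41.9
```

send_rows(moves=[{"dx": 0,"dy": 0,"dz": 0,"turn": 0},{"dx": 0,"dy": 0,"dz": 0,"turn": 0},{"dx": 0,"dy": 0,"dz": 0,"turn": 0},{"dx": 0,"dy": 0,"dz": 0,"turn": 0}], fingers=0.05)

```text
time_s: 11.15
tcp_pos: [0.5178, -0.0343, 0.0802]
ee_rot: [-0.0, 0.737, 0.675, -0.0]
contact_force: [0.7, 1.1, -0.9]
gripper_width: 0.0496
finger_force: 0.0
```

send_rows(moves=[{"dx": 0,"dy": 0,"dz": -0.01,"turn": 0},{"dx": 0,"dy": 0,"dz": -0.03,"turn": 0},{"dx": 0,"dy": 0,"dz": 0,"turn": 0},{"dx": 0,"dy": 0,"dz": 0,"turn": 0},{"dx": 0,"dy": 0,"dz": 0,"turn": 0},{"dx": 0,"dy": 0,"dz": 0,"turn": 0}], fingers=0.0)

```text
time_s: 11.9
tcp_pos: [0.5176, -0.0342, 0.1198]
ee_rot: [-0.0, 0.737, 0.675, -0.0]
contact_force: [-1.3, -0.7, 0.2]
gripper_width: -0.0001
finger_force: 0.0
```

send_rows(moves=[{"dx": 0,"dy": 0,"dz": 0.008,"turn": 0},{"dx": 0,"dy": 0,"dz": 0.005,"turn": 0},{"dx": 0,"dy": 0,"dz": 0.002,"turn": 0},{"dx": 0,"dy": 0,"dz": 0.001,"turn": 0},{"dx": 0,"dy": 0,"dz": 0,"turn": 0}])

```text
time_s: 12.52
tcp_pos: [0.5179, -0.0343, 0.1043]
ee_rot: [0.0, 0.737, 0.675, 0.0]
contact_force: [-0.0, -0.9, 0.4]
gripper_width: -0.0003
finger_force: 0.0
```

send_rows(moves=[{"dx": 0,"dy": 0,"dz": 0.001,"turn": 0},{"dx": 0,"dy": 0,"dz": 0,"turn": 0}])

```text
time_s: 12.78
tcp_pos: [0.5178, -0.0342, 0.1033]
ee_rot: [0.0, 0.737, 0.675, 0.0]
contact_force: [0.2, -0.9, 1.1]
gripper_width: -0.0001
finger_force: 0.0
```

send_rows(moves=[{"dx": 0,"dy": 0,"dz": 0.001,"turn": 0},{"dx": 0,"dy": 0,"dz": 0,"turn": 0}])

```text
time_s: 13.02
tcp_pos: [0.5181, -0.0343, 0.103]
ee_rot: [0.0, 0.737, 0.675, 0.0]
contact_force: [-3.4, -0.1, 9.3]
gripper_width: -0.0002
finger_force: 4.6
```

Contact at TCP z 0.103 puts the head top at 0.078, so the pin is fully home. Next is the meter.

send_rows(moves=[{"dx": 0,"dy": 0,"dz": -0.03,"turn": 0},{"dx": 0,"dy": 0,"dz": -0.057,"turn": 0},{"dx": -0.0431,"dy": -0.008,"dz": 0,"turn": 0},{"dx": -0.0431,"dy": -0.008,"dz": 0,"turn": 0},{"dx": -0.0431,"dy": -0.008,"dz": 0,"turn": 0},{"dx": -0.0432,"dy": -0.008,"dz": 0,"turn": 0},{"dx": 0,"dy": 0,"dz": 0,"turn": 10.6},{"dx": 0,"dy": 0,"dz": 0,"turn": 10.6},{"dx": 0,"dy": 0,"dz": 0,"turn": 10.6},{"dx": 0,"dy": 0,"dz": 0,"turn": 10.6},{"dx": 0,"dy": 0,"dz": 0,"turn": 10.6},{"dx": 0,"dy": 0,"dz": 0,"turn": 10.6}], fingers=0.085)

```text
time_s: 14.52
tcp_pos: [0.4708, -0.2033, 0.1893]
ee_rot: [0.0, 0.983, 0.182, 0.0]
contact_force: [-0.5, -0.8, 1.0]
gripper_width: 0.0848
finger_force: 0.0
```

send_rows(moves=[{"dx": 0,"dy": 0,"dz": 0,"turn": 10.6},{"dx": 0,"dy": 0,"dz": 0,"turn": 10.6},{"dx": 0,"dy": 0,"dz": 0,"turn": 0}])

```text
time_s: 14.9
tcp_pos: [0.4708, -0.2033, 0.1893]
ee_rot: [-0.0, 1.0, 0.002, 0.0]
contact_force: [0.1, -0.1, 0.0]
gripper_width: 0.0853
finger_force: 0.0
```

send_rows(moves=[{"dx": 0,"dy": 0,"dz": 0.03,"turn": 0},{"dx": 0,"dy": 0,"dz": 0.03,"turn": 0},{"dx": 0,"dy": 0,"dz": 0.025,"turn": 0},{"dx": 0,"dy": 0,"dz": 0.018,"turn": 0},{"dx": 0,"dy": 0,"dz": 0,"turn": 0}])

```text
time_s: 15.52
tcp_pos: [0.4703, -0.203, 0.0853]
ee_rot: [-0.001, 1.0, 0.003, -0.001]
contact_force: [0.0, 0.5, 0.4]
gripper_width: 0.0852
finger_force: 0.0
```

send_rows(moves=[{"dx": 0,"dy": 0,"dz": 0,"turn": 0},{"dx": 0,"dy": 0,"dz": 0,"turn": 0},{"dx": 0,"dy": 0,"dz": 0,"turn": 0},{"dx": 0,"dy": 0,"dz": 0,"turn": 0},{"dx": 0,"dy": 0,"dz": 0,"turn": 0},{"dx": 0,"dy": 0,"dz": 0,"turn": 0},{"dx": 0,"dy": 0,"dz": 0,"turn": 0}], fingers=0.01, newtons=25)

```text
time_s: 16.4
tcp_pos: [0.4711, -0.2034, 0.0869]
ee_rot: [0.0, 1.0, 0.002, 0.0]
contact_force: [-2.7, 1.0, 6.0]
gripper_width: 0.0298
finger_force: 26.8
```

send_rows(moves=[{"dx": 0,"dy": 0,"dz": -0.008,"turn": 0},{"dx": 0,"dy": 0,"dz": -0.008,"turn": 0},{"dx": 0,"dy": 0,"dz": 0,"turn": 0}])

```text
time_s: 16.77
tcp_pos: [0.4711, -0.2034, 0.103]
ee_rot: [0.0, 1.0, 0.002, 0.001]
contact_force: [-0.1, 0.2, -1.7]
gripper_width: 0.0299
finger_force: 25.9
```

send_rows(moves=[{"dx": -0.001,"dy": 0,"dz": 0,"turn": 0},{"dx": 0,"dy": 0,"dz": 0,"turn": 0}])

```text
time_s: 17.02
tcp_pos: [0.4696, -0.2032, 0.102]
ee_rot: [-0.0, 1.0, 0.001, -0.0]
contact_force: [0.3, 0.4, -2.7]
gripper_width: 0.0302
finger_force: 25.9
```

send_rows(moves=[{"dx": -0.001,"dy": 0,"dz": 0,"turn": 0},{"dx": 0,"dy": 0,"dz": 0,"turn": 0}])

```text
time_s: 17.27
tcp_pos: [0.4688, -0.2033, 0.1022]
ee_rot: [-0.0, 1.0, 0.001, -0.0]
contact_force: [-0.9, 0.5, -1.2]
gripper_width: 0.0299
finger_force: 25.8
```

send_rows(moves=[{"dx": -0.001,"dy": 0,"dz": 0,"turn": 0},{"dx": 0,"dy": 0,"dz": 0,"turn": 0}])

```text
time_s: 17.52
tcp_pos: [0.4681, -0.2032, 0.1023]
ee_rot: [0.0, 1.0, 0.001, 0.0]
contact_force: [3.7, 0.2, -4.7]
gripper_width: 0.0298
finger_force: 25.6
```

send_rows(moves=[{"dx": -0.002,"dy": 0,"dz": 0,"turn": 0},{"dx": -0.002,"dy": 0,"dz": 0,"turn": 0},{"dx": 0,"dy": 0,"dz": 0,"turn": 0}], newtons=20)

```text
time_s: 17.9
tcp_pos: [0.4642, -0.2033, 0.1027]
ee_rot: [0.0, 1.0, 0.001, 0.001]
contact_force: [4.3, 2.0, -1.8]
gripper_width: 0.0296
finger_force: 26.0
```

send_rows(moves=[{"dx": -0.002,"dy": 0,"dz": 0,"turn": 0},{"dx": -0.002,"dy": 0,"dz": 0,"turn": 0},{"dx": 0,"dy": 0,"dz": 0,"turn": 0}])

```text
time_s: 18.27
tcp_pos: [0.4603, -0.2034, 0.1028]
ee_rot: [0.0, 1.0, 0.001, 0.001]
contact_force: [5.0, 1.5, 0.2]
gripper_width: 0.0295
finger_force: 26.2
```

send_rows(moves=[{"dx": -0.002,"dy": 0,"dz": 0,"turn": 0},{"dx": -0.002,"dy": 0,"dz": 0,"turn": 0},{"dx": -0.0018,"dy": 0,"dz": 0,"turn": 0},{"dx": 0,"dy": 0,"dz": 0,"turn": 0}])

```text
time_s: 18.77
tcp_pos: [0.4544, -0.2034, 0.1026]
ee_rot: [0.0, 1.0, 0.001, 0.001]
contact_force: [4.5, 1.3, -1.2]
gripper_width: 0.0298
finger_force: 25.8
```

send_rows(moves=[{"dx": 0.0005,"dy": 0,"dz": 0,"turn": 0},{"dx": 0.003,"dy": 0,"dz": -0.01,"turn": 0},{"dx": 0,"dy": 0,"dz": -0.03,"turn": 0},{"dx": 0,"dy": 0,"dz": -0.03,"turn": 0},{"dx": 0,"dy": 0,"dz": -0.01,"turn": 0},{"dx": 0,"dy": 0,"dz": 0,"turn": 0}], newtons=60)

```text
time_s: 19.52
tcp_pos: [0.4575, -0.2034, 0.1823]
ee_rot: [0.0, 1.0, 0.001, 0.0]
contact_force: [-0.5, -1.0, -3.3]
gripper_width: 0.0294
finger_force: 58.3
```

send_rows(moves=[{"dx": 0,"dy": 0,"dz": 0,"turn": -10.5},{"dx": 0,"dy": 0,"dz": 0,"turn": -10.5},{"dx": 0,"dy": 0,"dz": 0,"turn": -10.5},{"dx": 0,"dy": 0,"dz": 0,"turn": -10.5},{"dx": 0,"dy": 0,"dz": 0,"turn": -10.5},{"dx": 0,"dy": 0,"dz": 0,"turn": -10.5},{"dx": 0,"dy": 0,"dz": 0,"turn": -10.5},{"dx": 0,"dy": 0,"dz": 0,"turn": 0}])

```text
time_s: 20.52
tcp_pos: [0.4571, -0.2031, 0.1811]
ee_rot: [-0.001, 0.801, 0.599, -0.0]
contact_force: [0.2, -0.2, -2.6]
gripper_width: 0.0293
finger_force: 58.2
```

Run:
```python
from m import *
o=observe();p=o["tcp_pos"];print(p,o["ee_rot"])
c=proj("scene",p-[0,0,.02]).astype(int);print(c)
x,y=c[0]-25,c[1]-25
a=np.mean([grab_frame("scene").astype(float) for _ in range(4)],0)[...,::-1]
np.save("a.npy",a)
cv2.imwrite("pics/c6.png",cv2.resize(a[y:y+50,x:x+50].astype(np.uint8),None,fx=12,fy=12,interpolation=2)); print(x,y)
g=p-[0,0,.006]; ph=2*np.arctan2(o["ee_rot"][2],o["ee_rot"][1]); tx=np.array([np.cos(ph),np.sin(ph),0])
for th in(10,15,20):
    t=np.radians(th); up=np.cos(t)*np.array([0,0,1])-np.sin(t)*tx; sd=np.cos(t)*tx+np.sin(t)*np.array([0,0,1])
    print(th,[((proj("scene",g+s)-[x,y]+.5)*12-.5).round() for s in(.035*up-.023*sd,.035*up+.023*sd,-.035*up-.023*sd,-.035*up+.023*sd,-.07*up)])
```

```text
[ 0.4571 -0.2031  0.1811] [-0.001   0.8007  0.599  -0.0005]
[236 183]
211 158
10 [array([180., 235.]), array([350., 182.]), array([261., 384.]), array([425., 332.]), array([380., 429.])]
15 [array([172., 243.]), array([336., 181.]), array([274., 384.]), array([433., 325.]), array([401., 422.])]
20 [array([164., 252.]), array([322., 182.]), array([288., 384.]), array([440., 317.]), array([421., 413.])]
```

View pics/c6.png

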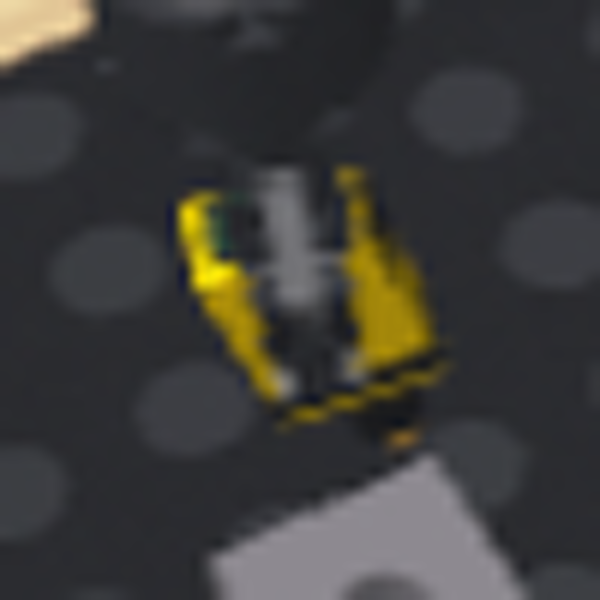

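The crop shows the meter tilted in the grip: brass foot at crop (403,438), near the 15° prediction. Next I fit the box edges numerically.

Run:
```python
from m import *
a=np.load("a.npy");x,y,k=211,158,12
A=cv2.resize(a[y:y+50,x:x+50].astype(np.float32),None,fx=k,fy=k,interpolation=cv2.INTER_CUBIC)
m=((A[...,2]-A[...,0])>50)
m[:, :]&=True
L=[(np.nonzero(m[r])[0].min(),r) for r in range(300,390,6)]
Rr=[(np.nonzero(m[r,380:470])[0].max()+380,r) for r in range(285,350,5) if m[r,380:470].any()]
Bt=[(c,np.nonzero(m[330:440,c])[0].max()+330) for c in list(range(295,365,6))+list(range(420,440,4)) if m[330:440,c].any()]
sl=lambda P,sw:np.polyfit(*(np.array(P,float).T[::-1] if sw else np.array(P,float).T),1)
print("left dx/dy",sl(L,1),"right",sl(Rr,1),"bottom dy/dx",sl(Bt,0))
br=(A[...,2]-A[...,0]>40); br[:425]=0; br[:, :360]=0; v,u=np.nonzero(br[:460]); print("foot",u.mean(),v.mean())
o=observe();p=o["tcp_pos"];g=p-[0,0,.006];ph=2*np.arctan2(o["ee_rot"][2],o["ee_rot"][1])
tx=np.array([np.cos(ph),np.sin(ph),0]);ty=np.array([np.sin(ph),-np.cos(ph),0]);q=lambda P:(proj("scene",P)-[x,y]+.5)*k-.5
for th in(8,10,12,14,15,16,18,20):
    t=np.radians(th);up=np.cos(t)*np.array([0,0,1])-np.sin(t)*tx;sd=np.cos(t)*tx+np.sin(t)*np.array([0,0,1])
    c=[q(g+.015*ty+i*.035*up+j*.023*sd) for i,j in((1,-1),(-1,-1),(-1,1),(1,1))]
    l=c[1]-c[0];b=c[2]-c[1];r=c[3]-c[2];print(th,"L %.3f R %.3f B %.3f"%(l[0]/l[1],r[0]/r[1],b[1]/b[0]),"corners",c[1].round(),c[2].round(),"foot",q(g-.066*up).round())
```

```text
left dx/dy [0.6601 1.2393] right [  0.2484 347.9231] bottom dy/dx [ -0.3162 516.7266]
foot 402.7799352750809 438.1326860841424
8 L 0.478 R 0.434 B -0.288 corners [264. 426.] [430. 378.] foot [367. 423.]
10 L 0.548 R 0.501 B -0.311 corners [269. 427.] [434. 375.] foot [375. 420.]
12 L 0.619 R 0.571 B -0.335 corners [275. 427.] [437. 372.] foot [383. 418.]
14 L 0.694 R 0.644 B -0.359 corners [280. 427.] [441. 369.] foot [391. 415.]
15 L 0.733 R 0.682 B -0.371 corners [283. 427.] [442. 368.] foot [395. 413.]
16 L 0.773 R 0.720 B -0.384 corners [285. 427.] [444. 366.] foot [399. 412.]
18 L 0.855 R 0.800 B -0.409 corners [291. 427.] [447. 363.] foot [407. 409.]
20 L 0.941 R 0.884 B -0.435 corners [296. 426.] [450. 360.] foot [414. 406.]
```

The foot position gives about 15°, and the box edges give 11–14°, so the tilt is close to right. Next I turn to the panel's yaw and carry the meter over the dot.

send_rows(moves=[{"dx": 0,"dy": 0,"dz": 0,"turn": 9.8},{"dx": 0,"dy": 0,"dz": 0,"turn": 9.8},{"dx": 0,"dy": 0,"dz": 0,"turn": 9.8},{"dx": 0,"dy": 0,"dz": 0,"turn": 9.8},{"dx": 0,"dy": 0,"dz": 0,"turn": 9.8},{"dx": 0,"dy": 0,"dz": 0,"turn": 9.8},{"dx": 0,"dy": 0,"dz": 0,"turn": 9.8},{"dx": 0,"dy": 0,"dz": 0,"turn": 9.8},{"dx": 0.0,"dy": 0,"dz": 0,"turn": 0}])

```text
time_s: 21.85
tcp_pos: [0.4575, -0.2033, 0.1821]
ee_rot: [-0.0, 0.999, -0.042, -0.0]
contact_force: [0.5, -0.3, -2.6]
gripper_width: 0.0293
finger_force: 58.2
```

send_rows(moves=[{"dx": 0.0041,"dy": -0.044,"dz": 0,"turn": 0},{"dx": 0.0041,"dy": -0.044,"dz": 0,"turn": 0},{"dx": 0.0041,"dy": -0.044,"dz": 0,"turn": 0},{"dx": 0.0041,"dy": -0.044,"dz": 0,"turn": 0},{"dx": 0.0041,"dy": -0.044,"dz": 0,"turn": 0},{"dx": 0.0041,"dy": -0.044,"dz": 0,"turn": 0},{"dx": 0.0041,"dy": -0.044,"dz": 0,"turn": 0},{"dx": 0.0041,"dy": -0.044,"dz": 0,"turn": 0},{"dx": 0.0041,"dy": -0.044,"dz": 0,"turn": 0},{"dx": 0.0041,"dy": -0.043,"dz": 0,"turn": 0},{"dx": 0,"dy": 0,"dz": 0,"turn": 0},{"dx": 0,"dy": 0,"dz": 0,"turn": 0}])

```text
time_s: 23.35
tcp_pos: [0.5344, 0.2305, 0.1819]
ee_rot: [0.0, 0.999, -0.04, -0.0]
contact_force: [0.1, 0.2, -2.5]
gripper_width: 0.0291
finger_force: 58.6
```

send_rows(moves=[{"dx": 0.002,"dy": 0,"dz": 0.013,"turn": 0},{"dx": 0.002,"dy": 0,"dz": 0.013,"turn": 0},{"dx": 0.0025,"dy": 0,"dz": 0.013,"turn": 0},{"dx": 0,"dy": 0,"dz": 0,"turn": 0},{"dx": 0,"dy": 0,"dz": 0,"turn": 0}])

```text
time_s: 23.98
tcp_pos: [0.5412, 0.2303, 0.1435]
ee_rot: [-0.0, 0.999, -0.041, 0.0]
contact_force: [0.6, 0.5, -2.3]
gripper_width: 0.0295
finger_force: 58.6
```

Run:
```python
from m import *
o=observe();p=o["tcp_pos"];print(p,o["contact_force"])
x,y=340,145
a=np.mean([grab_frame("scene").astype(float) for _ in range(4)],0)[...,::-1]
cv2.imwrite("pics/c7.png",cv2.resize(a[y:y+50,x:x+50].astype(np.uint8),None,fx=12,fy=12,interpolation=2))
q=lambda P:((proj("scene",P)-[x,y]+.5)*12-.5).round()
ph=np.radians(-4.7);tx=np.array([np.cos(ph),np.sin(ph),0]);z=np.array([0,0,1.]);g=p-.006*z;s,c=np.sin(np.radians(15)),np.cos(np.radians(15))
tip=g+.07*(s*tx-c*z); print("tip",tip,q(tip),"touch",q(tip+.01*(s*tx-c*z)),"dot obs",((np.array([364.75,171.83])-[x,y]+.5)*12-.5))
```

```text
[0.5412 0.2303 0.1435] [ 0.5628  0.5058 -2.3099]
tip [0.5593 0.2288 0.0699] [304. 296.] touch [306. 323.] dot obs [302.5  327.46]
```

View pics/c7.png

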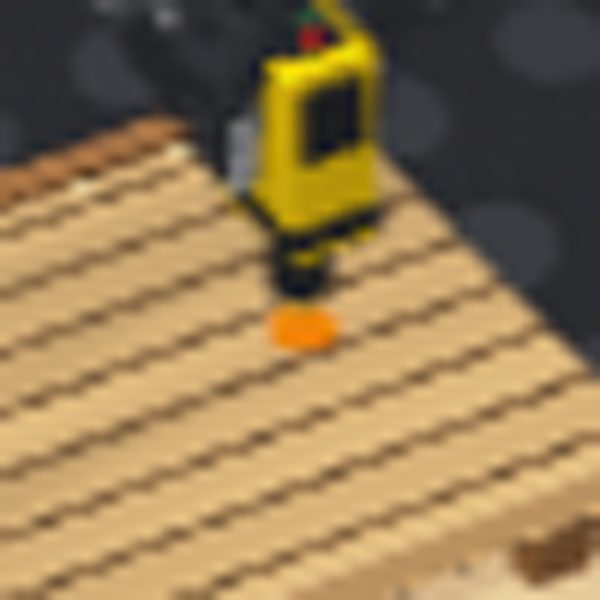

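The dot is at crop (305,330), and the nose stands just above it, lined up within about 1 mm. Next I descend along the meter's axis.

send_rows(moves=[{"dx": 0.0008,"dy": 0,"dz": 0.0029,"turn": 0},{"dx": 0.0008,"dy": 0,"dz": 0.0029,"turn": 0},{"dx": 0,"dy": 0,"dz": 0,"turn": 0},{"dx": 0,"dy": 0,"dz": 0,"turn": 0}])

```text
time_s: 24.68
tcp_pos: [0.5427, 0.2301, 0.1375]
ee_rot: [0.0, 0.999, -0.041, -0.0]
contact_force: [0.4, -0.1, -2.5]
gripper_width: 0.0292
finger_force: 58.6
```

send_rows(moves=[{"dx": 0.0005,"dy": 0,"dz": 0.0019,"turn": 0},{"dx": 0,"dy": 0,"dz": 0,"turn": 0}])

```text
time_s: 24.92
tcp_pos: [0.5431, 0.23, 0.1354]
ee_rot: [0.0, 0.999, -0.041, -0.0]
contact_force: [0.5, -0.2, -2.2]
gripper_width: 0.0293
finger_force: 58.6
```

send_rows(moves=[{"dx": 0.0005,"dy": 0,"dz": 0.0019,"turn": 0},{"dx": 0,"dy": 0,"dz": 0,"turn": 0}])

```text
time_s: 25.18
tcp_pos: [0.5437, 0.2301, 0.1337]
ee_rot: [-0.0, 0.999, -0.041, 0.0]
contact_force: [-1.2, -0.2, -0.8]
gripper_width: 0.0291
finger_force: 58.6
```

send_rows(moves=[{"dx": 0.0003,"dy": 0,"dz": 0.001,"turn": 0},{"dx": 0,"dy": 0,"dz": 0,"turn": 0}])

```text
time_s: 25.42
tcp_pos: [0.5439, 0.2301, 0.1327]
ee_rot: [-0.0, 0.999, -0.041, -0.0]
contact_force: [-1.3, 0.9, 0.4]
gripper_width: 0.0293
finger_force: 58.6
```

send_rows(moves=[{"dx": 0.0003,"dy": 0,"dz": 0.001,"turn": 0},{"dx": 0,"dy": 0,"dz": 0,"turn": 0}])

```text
time_s: 25.68
tcp_pos: [0.5442, 0.23, 0.1317]
ee_rot: [-0.0, 0.999, -0.041, -0.0]
contact_force: [-2.2, -0.0, 0.6]
gripper_width: 0.0292
finger_force: 58.7
```

send_rows(moves=[{"dx": 0,"dy": 0,"dz": 0,"turn": 0}])

```text
time_s: 25.8
tcp_pos: [0.5442, 0.23, 0.1317]
ee_rot: [-0.0, 0.999, -0.041, -0.0]
contact_force: [-2.5, 0.2, 1.0]
gripper_width: 0.0291
finger_force: 58.7
```

send_rows(moves=[{"dx": 0,"dy": 0,"dz": 0,"turn": 0}])

```text
time_s: 25.92
tcp_pos: [0.5442, 0.23, 0.1317]
ee_rot: [-0.0, 0.999, -0.041, -0.0]
contact_force: [-2.1, 1.0, 0.4]
gripper_width: 0.0292
finger_force: 58.7
```

send_rows(moves=[{"dx": 0,"dy": 0,"dz": 0.0007,"turn": 0},{"dx": 0,"dy": 0,"dz": 0,"turn": 0},{"dx": 0,"dy": 0,"dz": 0,"turn": 0}])

```text
time_s: 26.3
tcp_pos: [0.5443, 0.23, 0.131]
ee_rot: [-0.0, 0.999, -0.041, 0.0]
contact_force: [-0.6, 0.3, 0.4]
gripper_width: 0.0291
finger_force: 58.8
```

Run:
```python
from m import *
o=[]
a=[]
for _ in range(6):
    a.append(grab_frame("scene").astype(float)); o.append(observe()["contact_force"])
a=np.mean(a,0)[...,::-1]; x,y=340,145
cv2.imwrite("pics/c8.png",cv2.resize(a[y:y+50,x:x+50].astype(np.uint8),None,fx=12,fy=12,interpolation=2))
print(np.mean(o,0),observe()["tcp_pos"],observe()["ft_torque"])
```

```text
[-1.7756  0.6269  1.2954] [0.5443 0.23   0.131 ] [0.0671 0.2586 0.028 ]
```

View pics/c8.png

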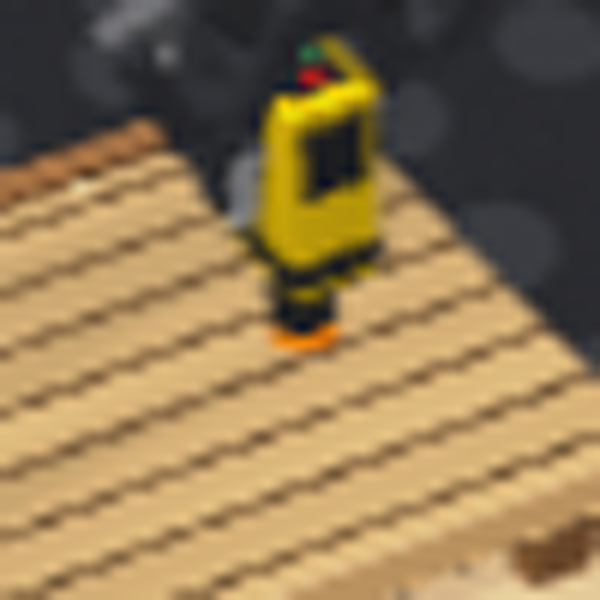

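The crop shows the foot on the dot, with the nose at u 275–332 and its lower edge near v 330. The orange rim below spans u 270–340. Next I check the fore-aft centring numerically.

Run:
```python
from m import *
A=cv2.imread("pics/c8.png").astype(int);B=cv2.imread("pics/c7.png").astype(int)
for n,I in(("c8",A),("c7",B)):
    print(n,[(v,*I[v,300:308].mean(0).round().astype(int)[::-1]) for v in range(284,364,5)])
S=B[...,2]-B[...,0]; m=(S>170)&(B[...,1]<170)&(np.arange(600)[:,None]>300)&(np.arange(600)[:,None]<370)
v,u=np.nonzero(m);print("c7 orange",u.min(),u.max(),v.min(),v.max(),u.mean(),v.mean())
m=(A[...,2]-A[...,0]>170)&(A[...,1]<170)&(np.arange(600)[:,None]>300)&(np.arange(600)[:,None]<370)
v,u=np.nonzero(m);print("c8 orange",u.min(),u.max(),v.min(),v.max())
x,y=340,145;q=lambda P:(proj("scene",P)-[x,y]+.5)*12-.5
p=np.array([.5443,.23,.131]);ph=np.radians(-4.7);tx=np.array([np.cos(ph),np.sin(ph),0]);ty=np.array([np.sin(ph),-np.cos(ph),0]);z=np.array([0,0,1.])
s,c=np.sin(np.radians(15)),np.cos(np.radians(15));dn=s*tx-c*z;sd=c*tx+s*z
end=p-.006*z+.06*dn
circ=lambda C,r:np.array([q(C+r*(np.cos(t)*sd+np.sin(t)*ty)) for t in np.linspace(0,6.28,60)])
for nm,C,r in(("nose",end,.01),("dot if at foot",end+.005*dn,.01)):
    k=circ(C,r);print(nm,k.min(0).round(),k.max(0).round(),q(C).round())
```

```text
c8 [(284, np.int64(46), np.int64(43), np.int64(28)), (289, np.int64(100), np.int64(86), np.int64(17)), (294, np.int64(131), np.int64(110), np.int64(12)), (299, np.int64(107), np.int64(90), np.int64(17)), (304, np.int64(62), np.int64(55), np.int64(27)), (309, np.int64(38), np.int64(36), np.int64(32)), (314, np.int64(34), np.int64(34), np.int64(33)), (319, np.int64(28), np.int64(30), np.int64(34)), (324, np.int64(8), np.int64(20), np.int64(37)), (329, np.int64(23), np.int64(27), np.int64(35)), (334, np.int64(107), np.int64(66), np.int64(22)), (339, np.int64(202), np.int64(111), np.int64(9)), (344, np.int64(242), np.int64(135), np.int64(17)), (349, np.int64(205), np.int64(125), np.int64(41)), (354, np.int64(168), np.int64(118), np.int64(69)), (359, np.int64(165), np.int64(126), np.int64(84))]
c7 [(284, np.int64(25), np.int64(28), np.int64(33)), (289, np.int64(14), np.int64(19), np.int64(31)), (294, np.int64(33), np.int64(32), np.int64(32)), (299, np.int64(82), np.int64(70), np.int64(41)), (304, np.int64(141), np.int64(111), np.int64(47)), (309, np.int64(192), np.int64(133), np.int64(38)), (314, np.int64(213), np.int64(132), np.int64(20)), (319, np.int64(233), np.int64(131), np.int64(7)), (324, np.int64(239), np.int64(132), np.int64(7)), (329, np.int64(239), np.int64(132), np.int64(10)), (334, np.int64(246), np.int64(133), np.int64(6)), (339, np.int64(247), np.int64(133), np.int64(4)), (344, np.int64(228), np.int64(129), np.int64(19)), (349, np.int64(195), np.int64(120), np.int64(43)), (354, np.int64(169), np.int64(118), np.int64(69)), (359, np.int64(165), np.int64(126), np.int64(84))]
c7 orange 272 336 309 348 302.4180171591992 328.4752144899905
c8 orange 276 335 328 348
nose [270. 282.] [339. 325.] [305. 304.]
dot if at foot [271. 296.] [340. 339.] [305. 317.]
```

```bash
python3 -c "
from station import *
print(sign_off())"
```

```text
the job is handed in; nothing more can be done
None
```

The job is handed in at about 27 s: the pin is fully home in the fork and released, and the meter is held on the orange dot with its foot pressed in about 5 mm (force estimate); its 15° tilt is only confirmed to a few degrees, with the foot position reading about 15° and the box edges 11–14°.

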